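# Let the short tin down from the can rack

## Robot

A 6-joint arm with a two-finger parallel gripper is mounted at the origin on a cart in front of the work surface, level with it; the furniture and walls round the work are solid. World frame = base frame: x ahead of the robot, y to its left, z up, the work surface at z = 0. Lengths are in m, angles in rad, forces in N, time in s.
With the tool pointing down it reaches from about 0.425 to 0.95 m from the base axis. Payload 3.5 kg.
Tool frame: the origin (TCP) lies midway between the tips of the shut fingers; the grasp point (between the pads) lies 19 mm behind it (ctrl.hold_point_z is the distance from the TCP to the grasp point, in m); z points along the fingers, y is the line along which they close (so a half turn about z gives the same grasp; the last joint's range is limited). The gripper opens to 85 mm and grips with 20 to 120 N. Pads are 22 mm wide; open, the fingers measure 114 mm over their backs; the gripper's body (76 mm by 85 mm) begins 54 mm behind the grasp point. The pads swing forward as they close: fully open they stand 13 mm farther back than shut.
Start: joints at [0.968, 0.286, 1.577, -0, 1.279, -0.15], TCP at [0.295, 0.607, 0.231] pointing down, gripper open.
Joint ranges: [-2.77, 2.77], [-0.9, 2.22], [0.21, 2.48], [-1.53, 4.67], [0.24, 2.81], [-2.84, 2.84]. Speed limits (rad/s): [2.79, 2.79, 3.14, 3.14, 3.14, 3.14].

## Interface

Orientations are given as a unit quaternion [x, y, z, w].
In Python, from plant import readout, cams, sign_off, ctrl gives the robot as it stands. The module is installed in compiled form; this text tells all that it offers.
- The arm moves only by the tool step_arm, never from a script. Its argument "increments" is a list of rows, each a list of 2 entries, a list of its own where there are three numbers: the shift along the world's x, y, z in mm, then the turn, a rotation vector about the world's x, y, z in rad. In form: [[[x, y, z], [rx, ry, rz]], ...]. A call has 1 to 8 rows; each row shifts and turns the commanded pose from where the row before left it; what a row does not reach is not made up. A row lasts 1/12 s, in which the tool goes at most 41.7 mm and 7.16 degrees, less where a joint would pass 70% of its speed; a pose out of reach is approached as far as the arm can. A call is refused whole if a number of a shift passes 41.7 or a number of a turn 0.125, either way. A call with a gripper value outside its range is refused whole. "fingers" is the opening, from -1 (shut) to 1 (fully open), set as the call begins (left out, the last holds). The fingers move at their own pace and stop on an object; "grip_force" is the grip in N (left out, the last holds). Time passes only in rows, so rows that do not move let the fingers close. It gives the time, the measured TCP pose, the force, the opening and the grip force at its end, in the units of the state.
- readout.get_state(): the state, without advancing time (a new reading comes with each control period).
- cams.read_camera(name): name is "scene" or "top" or "wrist"; returns the picture (400x640x3 uint8, red, green, blue); there is no depth.
- cams.get_calibration(name): a dict with "fx", "fy", "cx", "cy" (pixels), "eye" and "rotation" of the camera in the world; the wrist camera has in their place "T_tool_cam" (4x4, takes a point from camera to tool coordinates, whose origin is the TCP and whose axes are the flange's). Camera axes: x right, y up, looking along -z (the intrinsics and any distortion apply to the point x, -y, -z); pixel columns grow to the right and rows downward; lengths in m; the calibration is good to about 2 mm. The wrist camera is an equidistant fisheye: a pixel r from the principal point sees the ray r / f radians off the axis. A picture is of the moment at which its call begins: read the wrist's pose just before it. get_calibration takes no time and is no camera call.
- sign_off(): hands the job in; it is judged then, once.
The state is a dict: "time": time; "qpos": joint angles; "dq": joint speeds; "joint_efforts": joint torques, N m; "eef_pos": TCP position; "tcp_rot": TCP orientation; "contact_force": force on the tool from outside, world axes, zero at the start; "wrist_torque": the same for the moment, N m; "opening": opening from 0.0 (shut) to 1.0 (fully open); "finger_force": force on a finger pad.
Only numpy, scipy, OpenCV 4.12 (cv2) and the standard library are available. Lean on these libraries where they do the work, as an engineer would, in place of code of your own. Each camera call takes 0.05 s, during which the arm holds its last target. There are 200 camera calls.

## Task

Get the short tin down from the can rack: push the rack's spring-centred release lever all the way over to the side where the short tin lies, hold it there for about a second while the tin rolls out into the tray, then let the lever spring back upright. Leave the short tin lying in the tray, keep the long tin in its lane, and do not disturb the jars on the rack or the other things on the worktop.

Things in the scene. Friction and masses are not known exactly. Their poses are not given: they have to be found in the camera images.
- can_rack: White can rack fixed to the worktop, 280 mm wide (y), x -131 to +121, 257 mm high. Origin: on the worktop under the lanes' front ends; z up, x to its back, y to its left seen from the front (robot side). Lanes centred at y = +77 and -77 mm, 114 wide, slope down to the front, ending at x = 0, z = 50, with a smooth steel stop each; the divider between them is 40 wide, 128 high, behind x = 0.
- tray_mid (a point): Middle of the floor of the open tray in front of both lanes: x = -71, y = 0, z = 20 mm of the rack. The tray spans x -125 to -17 and the full width; front lip 52 mm high, side walls 60 mm. A released tin comes to rest against the lip.
- shelf_edge (a point): Middle of the lower front edge of the rack's slatted wooden top shelf: x = -29, y = 0, z = 245 mm of the rack. The shelf is 12 mm thick, 290 mm wide and covers all behind this edge, the lever too; so the lever is reached from the front below the edge, tool tilted forward 25 to 45 degrees from vertical. Tall side panels also begin at x = -29 mm.
- release_lever (a joint): Angle of the lever about a level pivot along the rack's x at y = 0, z = 115 mm. 0 = upright (spring-centred); positive = leaning to the rack's +y (left), negative = right; stops at +-0.5 rad. Spring 0.9 N m/rad, about 6 N at the grip at full swing. Leaning it to a side lowers that side's lane stop (lane open beyond about 0.37 rad); the other stop rises.
- lever_grip (a point): Centre of the lever's upright black plastic grip, 16 mm deep (x), 12 thick (y), 52 high (z), on a thin steel bar. At rest at x = -14, y = 0, z = 189 mm of the rack, 74 mm above the pivot; its top at z = 215 is 30 mm below the shelf, its front 7 mm behind the shelf's edge. Its axes turn with the lever.
- short_tin: The short steel tin with a plain paper label, 60 mm diameter, 62 mm long, lying on its side in one of the two lanes (which one changes) against the stop. Origin: its centre; its own y is the tin's axis. Its centre starts about 20 mm behind (+x) the rack's origin, 84 mm above the worktop. In the tray its centre is about 49 mm above the worktop.
- long_tin: The long steel tin with the same plain label, 60 mm diameter, 100 mm long, lying on its side in the other lane. Origin: its centre. Must stay behind its stop.
- spice_left: Bystander: spice jar, 41 mm diameter, 105 mm high, standing loose on the rack's top shelf, left of the middle. Origin: centre of its underside.
- spice_right: Bystander: spice jar, 41 mm diameter, 105 mm high, standing loose on the rack's top shelf, right of the middle. Origin: centre of its underside.
- mug: Bystander: white mug, 90 x 124 x 98 mm, on the worktop left of the rack. Origin: on its underside.
- honey_jar: Bystander: honey jar with a screw lid, 58 x 62 x 86 mm, on the worktop right of the rack. Origin: centre of its underside.
- salt_shaker: Bystander: salt shaker, 44 mm diameter, 90 mm high, on the worktop right of the rack. Origin: centre of its underside.
Mind the look-alikes: they are no part of the job. Leave any orange or turquoise look-alike of the long_tin alone.

How it is judged:
By the outcome, as a careful person would: the job done as asked, in the order asked, and still so for the second after the job is handed in, with the robot touching nothing.
It also fails if it takes over 35 s, if anything falls off the work surface, if the arm or the gripper's body presses on something with over 40 N, if the wrist force passes 120 N, or if a joint passes its speed limit or range.

## Working session

There is one attempt and no reset: what is moved stays moved. The work goes in short steps, Python scripts to look and compute and a tool call to move; the robot and the scene stay as the last step left them, time stands still between calls to the robot, and variables do not carry over. Pictures are saved under pics/ and viewed, at most 10 in all, crops included, and the job is handed in when it is done.

Besides the shell and the picture viewer there is one more tool, called by a JSON object that holds its "fn" and its "kwargs". step_arm: Moves the arm, as the interface text tells. Its arguments: {"type":"object","properties":{"increments":{"type":"array","items":{"type":"array"}},"fingers":{"type":"number"},"grip_force":{"type":"number"}},"required":["increments"]}

```bash
mkdir -p pics; python3 - <<'E'
from plant import readout,cams,ctrl
import cv2,numpy as np
for n in("scene","top"):
    im=cams.read_camera(n); cv2.imwrite(f"pics/{n}0.png",im[:,:,::-1])
    c=cams.get_calibration(n); print(n,{k:np.round(v,4).tolist() for k,v in c.items()})
s=readout.get_state();print(s);print(ctrl.hold_point_z)
print(cams.get_calibration("wrist"))
E
```

```text
scene {'fx': 413.7603, 'fy': 413.7603, 'cx': 317.711, 'cy': 189.8563, 'eye': [-0.4099, -0.5284, 0.9942], 'rotation': [0.3934, -0.2239, -0.4553, 0.7667]}
top {'fx': 364.6833, 'fy': 364.6833, 'cx': 320.4459, 'cy': 203.1456, 'eye': [0.2438, 0.1223, 1.5694], 'rotation': [-0.0664, 0.0963, 0.8132, -0.5701]}
{'time': 0.1, 'qpos': array([ 9.67993057e-01,  2.87130645e-01,  1.57806306e+00,  1.42667705e-05,
        1.27865445e+00, -1.50044689e-01]), 'dq': array([-0.00222661, -0.0005253 , -0.0048808 ,  0.00090585,  0.00343981,
        0.00023804]), 'joint_efforts': array([ 1.79316726e-04, -4.07298625e+01, -2.93697256e+01, -1.27850039e-04,
        3.43210471e-03, -1.11357971e-05]), 'eef_pos': array([0.29491894, 0.60647392, 0.23003224]), 'tcp_rot': array([ 2.24452540e-01,  9.74484369e-01, -1.04628142e-03, -4.20908798e-04]), 'contact_force': array([-0.38945761,  0.73790711, -0.35227015]), 'wrist_torque': array([-0.00585288, -0.00077429,  0.00521968]), 'finger_force': 0.0, 'opening': 0.9981026083131749}
0.0187
{'fx': 309.70691628693146, 'fy': 309.70691628693146, 'cx': 317.35547176876383, 'cy': 198.7132318687422, 'T_tool_cam': array([[ 9.21391178e-04,  9.64214679e-01,  2.65121113e-01,
         6.74411224e-02],
       [ 9.99999462e-01, -1.01461502e-03,  2.14679303e-04,
        -5.52790241e-04],
       [ 4.75992799e-04,  2.65120773e-01, -9.64215095e-01,
        -1.42639684e-01],
       [ 0.00000000e+00,  0.00000000e+00,  0.00000000e+00,
         1.00000000e+00]])}
```

View pics/scene0.png

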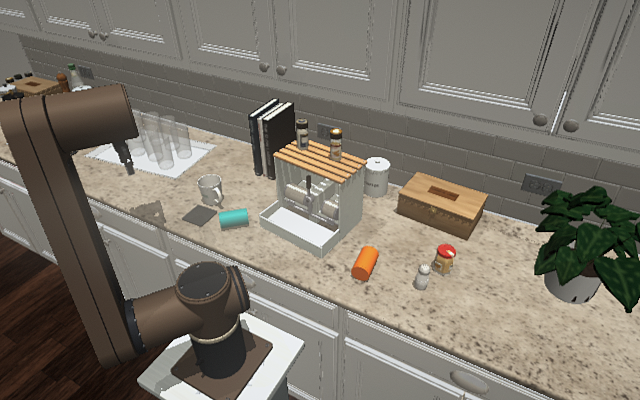

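View pics/top0.png

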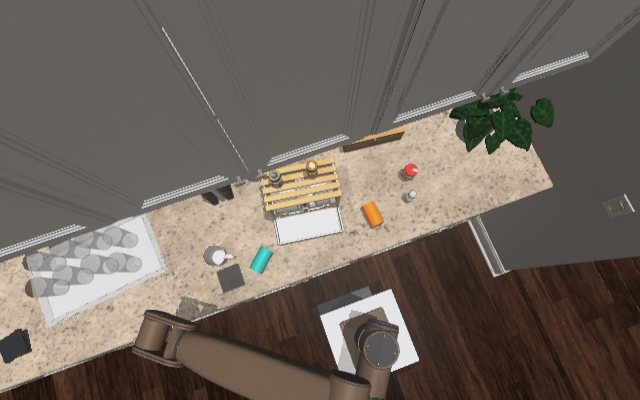

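The scene view shows the rack around (315,195), with its tray at (303,225). In the top view the rack is at (302,190) and the tray at (308,224). I'll crop both views closer.

```bash
python3 - <<'E'
import cv2,numpy as np
a=cv2.imread("pics/scene0.png")[135:260,250:375]; b=cv2.imread("pics/top0.png")[150:250,255:350]
a=cv2.resize(a,(500,500),interpolation=cv2.INTER_CUBIC); b=cv2.resize(b,None,fx=3,fy=3,interpolation=cv2.INTER_CUBIC)
o=np.zeros((500,800,3),np.uint8);o[:,:500]=a;o[:300,505:790]=b
cv2.imwrite("pics/c1.png",o)
E
```

```text
(no output)
```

View pics/c1.png

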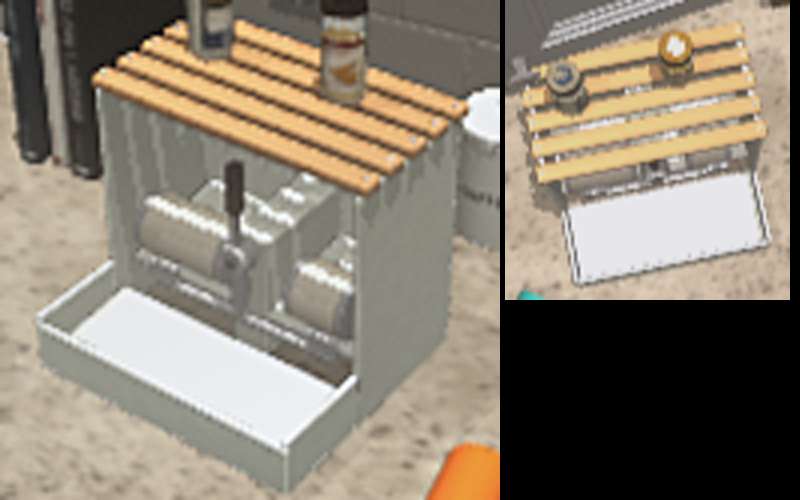

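The left lane, at crop (185,235), holds the longer tin. The right lane, at (320,290), seems to hold the short one. The lever grip is at crop (234,187), which is scene (308,182). Next I triangulate the rack's corners, the grip and the tins.

```bash
cat > h.py <<'E'
import numpy as np
from scipy.spatial.transform import Rotation as R
from plant import cams
def ray(n,p):
    c=cams.get_calibration(n); d=np.array([(p[0]-c["cx"])/c["fx"],-(p[1]-c["cy"])/c["fy"],-1])
    d=R.from_quat(c["rotation"]).apply(d); return np.array(c["eye"]),d/np.linalg.norm(d)
def tri(rs):
    A=sum(np.eye(3)-np.outer(d,d) for e,d in rs); b=sum((np.eye(3)-np.outer(d,d))@e for e,d in rs)
    return np.linalg.solve(A,b)
def onz(r,z): e,d=r; return e+d*(z-e[2])/d[2]
E
python3 - <<'E'
from h import *
S=lambda u,v:ray("scene",(u/4+250,v/4+135)); T=lambda u,v:ray("top",((u-505)/3+255,v/3+150))
P={"shelfFL":(S(97,78),T(538,181)),"shelfFR":(S(372,188),T(766,134)),"trayFL":(S(40,320),T(577,283)),"trayFR":(S(287,447),T(769,243))}
Z={"shelfFL":.257,"shelfFR":.257,"trayFL":.052,"trayFR":.052}
X={}
for k,r in P.items():
    X[k]=tri(r);print(k,X[k].round(4),"S@z",onz(r[0],Z[k]).round(4)[:2],"T@z",onz(r[1],Z[k]).round(4)[:2])
def yaw(l,r): d=l-r; return np.arctan2(d[1],d[0])-np.pi/2
print(yaw(X["shelfFL"],X["shelfFR"]),yaw(X["trayFL"],X["trayFR"]))
M={"shelfFL":(-.029,.145),"shelfFR":(-.029,-.145),"trayFL":(-.131,.14),"trayFR":(-.131,-.14)}
for m in(0,1):
  a=np.array([M[k] for k in P]);b=np.array([onz(P[k][m],Z[k])[:2] for k in P])
  ac=a-a.mean(0);bc=b-b.mean(0);th=np.arctan2((ac[:,0]*bc[:,1]-ac[:,1]*bc[:,0]).sum(),(ac*bc).sum())
  Q=np.array([[np.cos(th),-np.sin(th)],[np.sin(th),np.cos(th)]]);o=b.mean(0)-Q@a.mean(0)
  print(m,th,o,(b-a@Q.T-o).round(4).tolist())
  # tin ends (tops at z~.114) in rack frame
  for n,f,pts,z in(("S",S,[(145,225),(225,262),(290,285),(355,318)],.084),("T",T,[(567,185),(637,172),(700,160),(745,152)],.11),("Sgrip",S,[(234,187)],.189)):
    if (m==0)==(n[0]=="S"): print(n,[(Q.T@(onz(f(*p),z)[:2]-o)).round(3).tolist() for p in pts], [onz(f(*p),z).round(3).tolist() for p in pts][:1])
E
```

```text
shelfFL [0.5835 0.2097 0.2506] S@z [0.5765 0.202 ] T@z [0.5805 0.2107]
shelfFR [ 0.5428 -0.0753  0.2531] S@z [ 0.5392 -0.0787] T@z [ 0.541  -0.0735]
trayFL [0.4774 0.2171 0.0542] S@z [0.4807 0.2178] T@z [0.4767 0.2184]
trayFR [ 0.4394 -0.0536  0.0538] S@z [ 0.4427 -0.0542] T@z [ 0.4383 -0.0521]
-0.14186801301430818 -0.1394213559127604
0 -0.14330135631524227 [0.58894768 0.06030213] [[-0.0045, -0.0059], [-0.0004, 0.0004], [0.0014, 0.0002], [0.0034, 0.0053]]
S [[0.003, 0.128], [0.002, 0.033], [0.01, -0.034], [0.007, -0.107]] [[0.61, 0.187, 0.084]]
Sgrip [[-0.016, 0.004]] [[0.574, 0.067, 0.189]]
1 -0.13956794925069985 [0.58834112 0.06475011] [[0.0007, -0.0016], [0.0015, 0.0013], [-0.0014, -0.0032], [-0.0008, 0.0035]]
T [[-0.006, 0.121], [-0.008, 0.024], [-0.009, -0.064], [-0.011, -0.127]] [[0.599, 0.185, 0.11]]
```

{"fn": "step_arm", "kwargs": {"increments": [[[15,-37.5,2],[0,0,0.039]],[[15,-37.5,2],[0,0,0.039]],[[15,-37.5,2],[0,0,0.039]],[[15,-37.5,2],[0,0,0.039]],[[15,-37.5,2],[0,0,0.039]],[[15,-37.5,2],[0,0,0.039]],[[15,-37.5,2],[0,0,0.039]],[[15,-37.5,2],[0,0,0.039]]], "fingers": -1}}

```text
time: 0.77
eef_pos: [0.4152, 0.3051, 0.247]
tcp_rot: [0.069, 0.998, -0.0, -0.0]
contact_force: [-0.8, 0.1, -0.2]
opening: -0.002
finger_force: 0.0
```

{"fn": "step_arm", "kwargs": {"increments": [[[10,-23.5,0],[-0.0123,-0.0866,0]],[[10,-23.5,0],[-0.0123,-0.0866,0]],[[10,-23.5,0],[-0.0123,-0.0866,0]],[[10,-23.5,0],[-0.0123,-0.0866,0]],[[10,-23.5,0],[-0.0123,-0.0866,0]],[[10,-23.5,0],[-0.0123,-0.0866,0]],[[10,-23.5,0],[-0.0123,-0.0866,0]],[[10,-23.5,0],[-0.0123,-0.0866,0]]]}}

```text
time: 1.43
eef_pos: [0.4952, 0.1181, 0.2474]
tcp_rot: [0.066, 0.936, -0.024, 0.344]
contact_force: [-0.0, -0.1, 0.7]
opening: -0.002
finger_force: 0.0
```

```bash
cat >> h.py <<'E'
th=-.1405; o=np.array([.5885,.063,0]); Q=R.from_euler("z",th)
from plant import readout
def show():
    s=readout.get_state(); r=R.from_quat(s["tcp_rot"])
    print("t",s["time"],"world",s["eef_pos"].round(4),"rack mm",(Q.inv().apply(s["eef_pos"]-o)*1e3).round(1))
    print("axes in rack x,y,z\n",(Q.inv()*r).as_matrix().T.round(3)); print("F",s["contact_force"].round(2),"open",s["opening"],s["qpos"].round(2))
    return s
E
python3 - <<'E'
from h import *
import cv2
show()
im=cams.read_camera("wrist"); cv2.imwrite("pics/w1.png",im[:,:,::-1])
E
```

```text
t 1.4333 world [0.4952 0.1181 0.2474] rack mm [-100.1   41.5  247.4]
axes in rack x,y,z
 [[-0.762 -0.001 -0.647]
 [-0.     1.    -0.001]
 [ 0.647 -0.    -0.762]]
F [-0.01 -0.12  0.7 ] open -0.002203392297124394 [ 0.12 -0.43  2.33 -0.31  0.57 -1.11]
```

View pics/w1.png

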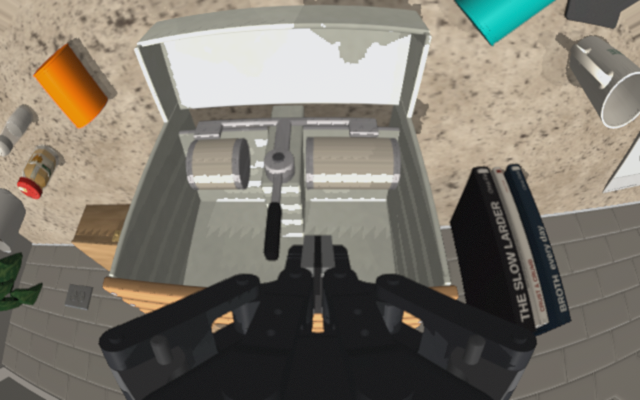

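The wrist view has the rack's left on the image's right. The short tin is at (218,163), so it lies in the rack's right lane, and the long tin is at (352,160). The lever grip is at (272,231) and the finger tip at about (318,240). Next I triangulate the grip from wrist and scene.

```bash
cat >> h.py <<'E'
def wray(p):
    s=readout.get_state(); c=cams.get_calibration("wrist"); T=np.array(c["T_tool_cam"]); r=R.from_quat(s["tcp_rot"])
    v=np.array([p[0]-c["cx"],p[1]-c["cy"]]);q=np.hypot(*v);a=q/c["fx"];d=np.array([np.sin(a)*v[0]/q,-np.sin(a)*v[1]/q,-np.cos(a)])
    return s["eef_pos"]+r.apply(T[:3,3]), r.apply(T[:3,:3]@d)
rk=lambda p:(Q.inv().apply(p-o)*1e3).round(1)
E
python3 - <<'E'
from h import *
import cv2
im=cv2.imread("pics/w1.png").max(2); m=(im[190:265,258:290]<60).astype(np.uint8)
n,l,st,ce=cv2.connectedComponentsWithStats(m);k=1+st[1:,4].argmax();c=ce[k]+[258,190];print("wrist",c,st[k])
im=cv2.imread("pics/scene0.png")[168:195,300:318].max(2);m=(im<75).astype(np.uint8)
n,l,st,ce=cv2.connectedComponentsWithStats(m);k=1+st[1:,4].argmax();c2=ce[k]+[300,168];print("scene",c2,st[k])
print(rk(tri([wray(c),ray("scene",c2)])))
# rack corners seen by the wrist: tray lip top corners
for p in((137,42),(428,32)):print(rk(onz(wray(p),.052)))
for p,z in(((190,163),.09),((248,163),.09),((307,162),.09),((399,162),.09)):print("tin",rk(onz(wray(p),z)))
E
```

```text
wrist [272.52540107 231.52139037] [  6  12  17  58 748]
scene [308.40425532 181.74468085] [ 7  8  4 13 47]
[-16.9   1.  188.4]
[-135.4 -136.1   52. ]
[-133.4  136.7   52. ]
tin [   4.3 -107.1   90. ]
tin [  6.6 -38.3  90. ]
tin [ 5.7 26.6 90. ]
tin [  4. 127.  90.]
```

{"fn": "step_arm", "kwargs": {"increments": [[[17,-3.4,-11.4],[0,0,0]],[[17,-3.4,-11.4],[0,0,0]],[[17,-3.4,-11.4],[0,0,0]],[[17,-3.4,-11.4],[0,0,0]],[[17,-3.4,-11.4],[0,0,0]],[[0,0,0],[0,0,0]]]}}

```text
time: 1.98
eef_pos: [0.5806, 0.1011, 0.187]
tcp_rot: [0.067, 0.938, -0.025, 0.339]
contact_force: [0.0, 0.2, -0.4]
opening: -0.001
finger_force: 0.0
```

```bash
python3 - <<'E'
from h import *
import cv2
show()
im=cams.read_camera("wrist"); cv2.imwrite("pics/w2.png",im[:,:,::-1])
E
```

```text
t 1.9833 world [0.5806 0.1011 0.187 ] rack mm [-13.2  36.6 187. ]
axes in rack x,y,z
 [[-0.768  0.001 -0.64 ]
 [ 0.002  1.    -0.001]
 [ 0.64  -0.002 -0.768]]
F [ 0.    0.25 -0.38] open -0.001148388240866527 [ 0.05 -0.13  2.22 -0.34  0.39 -1.11]
```

View pics/w2.png

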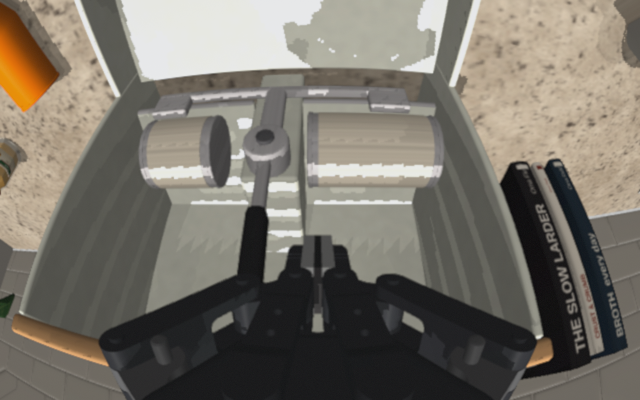

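The tip at (318,240) is clear of the grip at (255,245), on the grip's left side in rack terms. Nothing else is touched, so I push to the rack's right.

{"fn": "step_arm", "kwargs": {"increments": [[[-0.8,-5.5,0],[0,0,0]],[[-0.8,-5.5,0],[0,0,0]],[[-0.8,-5.5,0],[0,0,0]],[[-0.8,-5.5,0],[0,0,0]],[[-0.8,-5.5,0],[0,0,0]],[[-0.8,-5.5,-0.5],[0,0,0]],[[-0.8,-5.5,-0.5],[0,0,0]],[[-0.8,-5.5,-0.5],[0,0,0]]]}}

```text
time: 2.7
eef_pos: [0.573, 0.059, 0.1892]
tcp_rot: [0.066, 0.937, -0.023, 0.342]
contact_force: [0.7, 4.4, -1.8]
opening: 0.002
finger_force: 1.9
```

{"fn": "step_arm", "kwargs": {"increments": [[[-0.6,-4,-1],[0,0,0]],[[-0.6,-4,-1],[0,0,0]],[[-0.4,-3,-0.5],[0,0,0]],[[0,0,0],[0,0,0]]]}}

```text
time: 3.03
eef_pos: [0.5714, 0.0478, 0.1861]
tcp_rot: [0.066, 0.937, -0.023, 0.342]
contact_force: [-1.0, 6.2, -0.4]
opening: 0.003
finger_force: 2.6
```

```bash
python3 - <<'E'
from h import *
import cv2
show()
im=cams.read_camera("wrist"); cv2.imwrite("pics/w3.png",im[:,:,::-1])
E
```

```text
t 3.0333 world [0.5714 0.0478 0.1861] rack mm [-14.8 -17.5 186.1]
axes in rack x,y,z
 [[-0.766  0.001 -0.643]
 [ 0.     1.     0.001]
 [ 0.643  0.001 -0.766]]
F [-0.96  6.2  -0.36] open 0.0030303070397366774 [-0.08 -0.19  2.27 -0.12  0.36 -1.41]
```

View pics/w3.png

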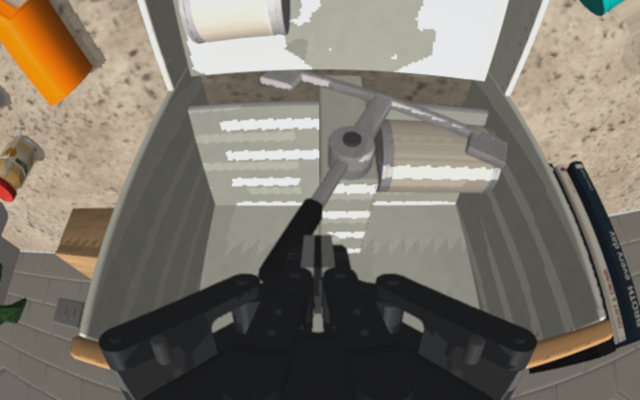

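The tin has already rolled out into the tray (232,10), and the lever leans but isn't at its stop yet. I'll push on to the stop.

{"fn": "step_arm", "kwargs": {"increments": [[[-0.4,-3,-0.5],[0,0,0]],[[-0.4,-3,-0.5],[0,0,0]],[[0,0,0],[0,0,0]]]}}

```text
time: 3.33
eef_pos: [0.5711, 0.0452, 0.1858]
tcp_rot: [0.067, 0.937, -0.02, 0.343]
contact_force: [1.1, 23.7, -0.9]
opening: 0.0
finger_force: 9.6
```

{"fn": "step_arm", "kwargs": {"increments": [[[-0.3,-2,0],[0,0,0]],[[0,0,0],[0,0,0]]]}}

```text
time: 3.5
eef_pos: [0.5709, 0.0446, 0.1862]
tcp_rot: [0.066, 0.937, -0.019, 0.343]
contact_force: [0.4, 27.9, 1.3]
opening: 0.001
finger_force: 12.9
```

The force jumps to 24–28 N, so the lever is at its stop. I'll ease off slightly and hold for about a second.

{"fn": "step_arm", "kwargs": {"increments": [[[0.3,2,0],[0,0,0]],[[0,0,0],[0,0,0]],[[0,0,0],[0,0,0]],[[0,0,0],[0,0,0]],[[0,0,0],[0,0,0]],[[0,0,0],[0,0,0]],[[0,0,0],[0,0,0]],[[0,0,0],[0,0,0]]]}}

```text
time: 4.17
eef_pos: [0.571, 0.0451, 0.1861]
tcp_rot: [0.066, 0.937, -0.021, 0.343]
contact_force: [-2.2, 19.4, 2.3]
opening: -0.001
finger_force: 9.6
```

{"fn": "step_arm", "kwargs": {"increments": [[[0,0,0],[0,0,0]],[[0,0,0],[0,0,0]],[[0,0,0],[0,0,0]],[[0,0,0],[0,0,0]],[[0,0,0],[0,0,0]],[[0,0,0],[0,0,0]]]}}

```text
time: 4.67
eef_pos: [0.571, 0.045, 0.1862]
tcp_rot: [0.066, 0.937, -0.021, 0.343]
contact_force: [-1.1, 19.6, 2.8]
opening: -0.004
finger_force: 9.6
```

{"fn": "step_arm", "kwargs": {"increments": [[[0.7,5,0.4],[0,0,0]],[[0.7,5,0.4],[0,0,0]],[[0.7,5,0.4],[0,0,0]],[[0.7,5,0.4],[0,0,0]],[[0.7,5,0.4],[0,0,0]],[[0.7,5,0.4],[0,0,0]],[[0.7,5,0],[0,0,0]],[[0.7,5,0],[0,0,0]]]}}

```text
time: 5.33
eef_pos: [0.5772, 0.0815, 0.189]
tcp_rot: [0.066, 0.937, -0.024, 0.343]
contact_force: [1.2, 0.8, -0.1]
opening: 0.002
finger_force: 0.2
```

{"fn": "step_arm", "kwargs": {"increments": [[[0.7,5,0],[0,0,0]],[[0.7,5,0],[0,0,0]],[[0.7,5,0],[0,0,0]],[[0.7,5,0],[0,0,0]],[[0,0,0],[0,0,0]]]}}

```text
time: 5.75
eef_pos: [0.5797, 0.1016, 0.1884]
tcp_rot: [0.065, 0.937, -0.024, 0.342]
contact_force: [-0.0, 1.0, -0.1]
opening: 0.002
finger_force: 0.0
```

```bash
python3 - <<'E'
from h import *
show()
E
```

```text
t 5.75 world [0.5797 0.1016 0.1884] rack mm [-14.1  37.  188.4]
axes in rack x,y,z
 [[-0.764 -0.001 -0.645]
 [-0.001  1.    -0.001]
 [ 0.645  0.    -0.764]]
F [-0.    0.97 -0.07] open 0.0017589799577612392 [ 0.05 -0.14  2.22 -0.34  0.38 -1.11]
```

The lever is free again, so I back out along the way I came in.

{"fn": "step_arm", "kwargs": {"increments": [[[-17,3.4,11.4],[0,0,0]],[[-17,3.4,11.4],[0,0,0]],[[-17,3.4,11.4],[0,0,0]],[[-17,3.4,11.4],[0,0,0]],[[-17,3.4,11.4],[0,0,0]],[[-5,20,10],[0,0,0]],[[0,0,0],[0,0,0]],[[0,0,0],[0,0,0]]]}}

```text
time: 6.42
eef_pos: [0.4898, 0.1385, 0.2559]
tcp_rot: [0.065, 0.937, -0.024, 0.343]
contact_force: [0.8, -0.1, -0.7]
opening: -0.0
finger_force: 0.0
```

```bash
python3 - <<'E'
from plant import cams
import cv2,numpy as np
w=cams.read_camera("wrist"); s=cams.read_camera("scene"); cv2.imwrite("pics/s4.png",s[:,:,::-1])
o=np.zeros((600,640,3),np.uint8); o[:400]=w[:,:,::-1]; o[400:]=s[100:300,:,::-1]
cv2.imwrite("pics/w4.png",o)
E
```

```text
(no output)
```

View pics/w4.png

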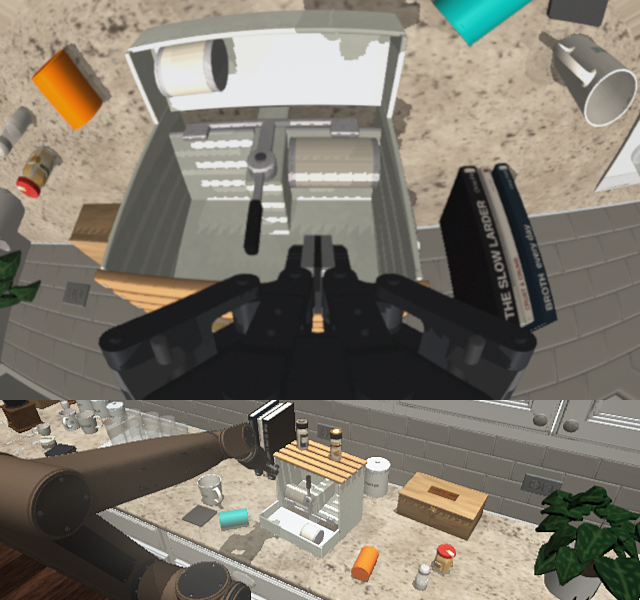

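The wrist view shows the short tin lying in the tray against the lip (192,68), the lever upright (258,205), and the long tin behind its stop (333,162). The jars and other items stand where they were, so I hand it in.

```bash
python3 -c "
from plant import sign_off
print(sign_off())"
```

```text
the job is handed in; nothing more can be done
None
```

The job is handed in: the short tin lies in the tray, the lever was held about a second at its right stop and is upright again, the long tin is still in its lane, and nothing else looked disturbed in the last pictures.

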